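Load the print washer and dip its sump

TASK

Get the print washer ready: slide the tray of printed parts into the wash chamber until its front plate is flush against the machine, keeping the parts in the tray. Then take the dip rod from its drip-tray rest, put it down the machine's slanted dip tube until its collar stops on the tube's mouth, draw it right out again, and finish still holding it in the gripper, still and level (rod horizontal), clear of everything and at least 20 cm above the bench so that the tip can be read. Leave the screwdriver, scraper, bottle and glue stick where they are.

Things in the scene. Friction and masses are not known exactly. Their poses are not given: they have to be found in the camera images.
- washer: the fixed bench-top print washer, steel, 300 deep (x) by 390 wide (y) mm; origin at the centre of its underside, x into the machine (front plane at x = -150), z up. The wash chamber, y = -185..+35, is 255 mm tall. The pump part, y = +35..+205, is a low box 125 tall carrying the slanted dip tube, with a pump motor (190 high) at its rear, x > 40
- bay (a point): middle of the lower edge of the chamber's opening (170 wide, 100 high), in the machine's front plane, 115 mm above the bench; axes as the washer's: the tray slides in along +x. A loading shelf level with it sticks out 150 mm to the front, with side guides 8 mm high
- tray_plate (a point): bottom middle of the rear face of the tray's front plate (186 wide, top edge 105 above the tray's underside); x into the machine, z up. The loose steel tray (0.35 to 0.7 kg, 160 wide, 220 long behind the plate, walls 32 high) stands on the shelf, rear part already in the opening, 90 to 130 mm short of home. Home: this point meets bay (sideways play 3 mm) and the plate stops on the machine's front
- tray_handle (a point): middle of the tray's handle: a level round bar, 10 mm thick, 100 long, parallel to the front plate and joined to it at both ends; 65 mm out from the plate's front face (71 from tray_plate, along -x) and 70 above the tray's underside. Axes as the tray's. Pinch it from above and slide the tray by it
- tray_floor (a point): the middle of the tray's inner floor, 110 mm behind tray_plate; axes as the tray's; the floor inside measures 214 (x) by 154 (y) mm
- bracket_mid (a point): middle of a loose grey printed bracket, 50 x 40 x 40 mm, 40 g, in the tray
- gear_mid (a point): middle of a loose white printed gear, 56 mm across and 28 tall, 40 g, in the tray
- rod_rest: the fixed aluminium drip tray under the dip rod, 290 x 100 mm, rim 16 high; origin at the centre of its underside, x along the rod towards its tip. Two saddles, each 12 wide (x), carry the rod: at x = -113 under the handle's end (60 high with its cheeks) and at x = 80 under the rod (62 high). Lift the rod straight up, 20 mm or more, to free it
- dip_rod: the dip rod, 246 mm long, about 0.11 kg; origin at the centre of its handle, x along it towards the tip. Black handle 16 x 16 mm square, x = -50..50 (faces square to y and z), round collar 30 across at x = 50..56, then a steel rod 8 across to the round tip at x = 196. It starts level on its rest, axis 60 mm above the bench, z up; centre of mass at about x = 63
- rod_collar (a point): centre of the collar's face towards the tip (56 mm from the handle's centre): the face that stops on the mouth of the dip tube; axes as the rod's
- rod_tip (a point): the very tip of the dip rod; axes as the rod's
- tube_mouth (a point): centre of the mouth of the fixed steel dip tube, 178 mm above the bench; z points out of the mouth along the tube, 45 degrees up and out over the washer's front, so the rod goes in along -z. Funnel mouth 29 mm across outside, 24 inside, narrowing within 12 mm to a straight 18 mm bore; the rod goes in 140 mm until the collar meets the mouth. The tube rises 75 mm out of the pump part's top
- screwdriver: a screwdriver lying on the bench; not part of the job
- scraper: a print scraper (flat spatula) lying on the bench; not part of the job
- cleaner: a bottle of cleaner, 60 mm across and 170 tall, standing; not part of the job
- glue_stick: a glue stick, 32 mm across and 95 tall, standing; not part of the job
Things that resemble listed ones, but are neither listed nor needed, are in the scene too. Leave any orange or yellow look-alike of the part that bears bracket_mid alone.

How it is judged:
On the way, in this order (a step that is already met when the one before it is completed fails the run):
1. the tray is fully home, front plate flush against the machine (x of tray_plate in the frame of bay above -0.006 m and angle between tray_plate's own z axis and vertical below 0.06 rad), for 0.2 s.
2. the rod is down the dip tube with its collar on the tube's mouth (distance between rod_collar and tube_mouth below 0.006 m and angle between the x axis of dip_rod and the z axis of tube_mouth, either way round below 0.08 rad), for 0.15 s.
At the end, for the whole second after the job is handed in: tray home (plate within 6 mm of the front, not tipped), both parts in it; rod held still by the fingers alone, level within 11 degrees, handle and tip 190 mm or more above the bench, tip 50 mm or more from the tube mouth, touching no washer, rest or bottle (all of step 1 and x of bracket_mid in the frame of tray_floor between -0.11 and 0.11 m and y of bracket_mid in the frame of tray_floor between -0.08 and 0.08 m and z of each of bracket_mid, gear_mid in the frame of tray_floor below 0.05 m and x of gear_mid in the frame of tray_floor between -0.11 and 0.11 m and y of gear_mid in the frame of tray_floor between -0.08 and 0.08 m and angle between dip_rod's own x axis and vertical between 1.37 and 1.77 rad and height (world z) of each of rod_tip, dip_rod above 0.19 m and distance between rod_tip and tube_mouth above 0.05 m and contact force between dip_rod and the fingers above 2 N and contact force between dip_rod and washer below 0.1 N and contact force between dip_rod and rod_rest below 0.1 N and contact force between dip_rod and cleaner below 0.1 N and linear speed of dip_rod below 0.03 m/s and angular speed of dip_rod below 0.2 rad/s); the arm keeps its last pose, push and grip.
It fails at once if the screwdriver, scraper, bottle or glue stick is moved more than 40 mm (distance of any of screwdriver, scraper, cleaner, glue_stick from where it was at the start of the episode above 0.04 m).
It also fails if it takes over 67 s, if anything falls off the work surface, if the arm or the gripper's body presses on something with over 40 N, if the wrist force passes 120 N, or if a joint passes its speed limit or range.

ROBOT

A 7-joint arm with a two-finger parallel gripper is mounted at the origin on the work surface. World frame = base frame: x ahead of the robot, y to its left, z up, the work surface at z = 0. Lengths are in m, angles in rad, forces in N, time in s.
With the tool pointing down it reaches from about 0.35 to 0.9 m from the base axis. Payload 8.1 kg.
Tool frame: the origin (TCP) lies midway between the tips of the shut fingers; the grasp point (between the pads) lies arm.tcp_to_grasp behind it (arm.tcp_to_grasp is the distance from the TCP to the grasp point, in m); z points along the fingers, y is the line along which they close (so a half turn about z gives the same grasp; the last joint's range is limited). The gripper opens to 92 mm and grips with 3 to 60 N. Pads are 19 mm wide; open, the fingers measure 130 mm over their backs; the gripper's body (75 mm by 190 mm) begins 47 mm behind the grasp point.
Start: joints at [1.021, 0.434, 0.025, 1.573, -0.012, 1.134, -0.075], TCP at [0.27, -0.564, 0.227] pointing down, gripper open.
Joint ranges: [-2.62, 2.62], [-0.44, 2.09], [-1.27, 1.32], [0.08, 2.57], [-1.32, 4.46], [0.12, 2], [-2.74, 2.74]. Speed limits (rad/s): [2.22, 2.22, 3.01, 3.01, 3.14, 3.14, 3.14].

INTERFACE

Orientations are given as a rotation vector (axis times angle).
In Python, from cell import observe, get_image, arm gives the robot as it stands. The module is installed in compiled form; this text tells all that it offers.
- The arm moves only by the tool drive_tool, never from a script. Its argument "steps" is a list of rows, each a list of 5 numbers: the closure, from 0 (fully open) to 1 (shut), then the shift along the world's x, y, z in mm, then the turn about the world's z in rad. In form: [[hand, x, y, z, roll], ...]. A call has 1 to 20 rows; each row shifts and turns the commanded pose from where the row before left it; what a row does not reach is not made up. A row lasts 1/12 s, in which the tool goes at most 41.7 mm and 7.16 degrees, less where a joint would pass 70% of its speed; a pose out of reach is approached as far as the arm can. A call with a gripper value outside its range is refused whole. The fingers move at their own pace and stop on an object; "grip_force" is the grip in N (left out, the last holds). Time passes only in rows, so rows that do not move let the fingers close. It gives the time, the measured TCP pose, the force, the opening and the grip force at its end, in the units of the state.
- observe(): the state, without advancing time (a new reading comes with each control period).
- get_image(name): name is "side" or "top" or "wrist"; returns a dict with "image" (384x512x3 uint8, red, green, blue), "vfov" (degrees; the focal length in pixels is half the picture's height over the tangent of half this angle, whatever the lens; pixels are square), "cx", "cy" (the principal point, pixels), "xyz" and "attitude" of the camera in the world. Camera axes: x right, y down, z forward; pixel columns grow to the right and rows downward; lengths in m; the calibration is good to about 2 mm. The wrist camera is an equidistant fisheye: a pixel r from the principal point sees the ray r / f radians off the axis. A picture is of the moment at which its call begins. There is no depth.
- arm.sign_off(): hands the job in; it is judged then, once.
The state is a dict: "clock": time; "joints": joint angles; "dq": joint speeds; "joint_efforts": joint torques, N m; "position": TCP position; "ee_rot": TCP orientation; "force": force on the tool from outside, world axes, zero at the start; "ft_torque": the same for the moment, N m; "width": opening from 0.0 (shut) to 1.0 (fully open); "gripper_force": force on a finger pad.
Only numpy, scipy, OpenCV 4.12 (cv2) and the standard library are available. Lean on these libraries where they do the work, as an engineer would, in place of code of your own. Each camera call takes 0.05 s, during which the arm holds its last target. There are 200 camera calls.

## Working session

There is one attempt and no reset: what is moved stays moved. The work goes in short steps, Python scripts to look and compute and a tool call to move; the robot and the scene stay as the last step left them, time stands still between calls to the robot, and variables do not carry over. Pictures are saved under pics/ and viewed, at most 10 in all, crops included, and the job is handed in when it is done.

Besides the shell and the picture viewer there is one more tool, called after "Call:" by a JSON object that holds its "method" and its "body", one argument or row to a line. drive_tool: Moves the arm, as the interface text tells. Its arguments: {"type":"object","properties":{"steps":{"type":"array"},"grip_force":{"type":"number"}},"required":["steps"]}

```bash
mkdir -p pics
cat > h.py <<'E'
import numpy as np, cv2
from scipy.spatial.transform import Rotation as R
from cell import observe, get_image, arm
def grab(name,fn=None):
    d=get_image(name); 
    if fn: cv2.imwrite('pics/'+fn,d['image'][:,:,::-1]); np.savez('pics/'+fn+'.npz',**d)
    return d
def rot(d):
    a=np.array(d['attitude'],float); 
    return a if a.shape==(3,3) else R.from_rotvec(a).as_matrix()
def ray(d,u,v):
    f=d['image'].shape[0]/2/np.tan(np.radians(float(d['vfov']))/2); x=(u-d['cx']);y=(v-d['cy'])
    if d.get('fish'):
        r=np.hypot(x,y); t=r/f; k=np.array([x/r*np.sin(t),y/r*np.sin(t),np.cos(t)]) if r>0 else np.array([0,0,1.])
    else: k=np.array([x/f,y/f,1.])
    return np.array(d['xyz'],float), rot(d)@(k/np.linalg.norm(k))
def onz(d,u,v,z):
    o,k=ray(d,u,v); return o+k*(z-o[2])/k[2]
def proj(d,p):
    f=d['image'].shape[0]/2/np.tan(np.radians(float(d['vfov']))/2); c=rot(d).T@(np.array(p)-np.array(d['xyz'],float))
    if d.get('fish'):
        t=np.arctan2(np.hypot(c[0],c[1]),c[2]); q=c[:2]/np.hypot(c[0],c[1])*t*f
    else: q=f*c[:2]/c[2]
    return q+[float(d['cx']),float(d['cy'])]
def tri(d1,p1,d2,p2):
    o,k=ray(d1,*p1);q,m=ray(d2,*p2); s=np.linalg.lstsq(np.c_[k,-m],q-o,rcond=None)[0]
    a=o+k*s[0];b=q+m*s[1]; return (a+b)/2,np.linalg.norm(a-b)
def load(fn):
    d=dict(np.load('pics/'+fn+'.npz',allow_pickle=True)); d['fish']=fn.startswith('wrist'); return d
E
python3 - <<'E'
from h import *
s=observe(); print(s); print(arm.tcp_to_grasp,[a for a in dir(arm) if a[0]!='_'])
for n in('top','side','wrist'):
    d=grab(n,n+'0.png'); print(n,{k:d[k] for k in d if k!='image'})
a=[cv2.imread(f'pics/{n}0.png') for n in('top','side')]
E
```

```text
{'clock': 0.0, 'joints': array([ 1.02139793,  0.4352369 ,  0.02496987,  1.57411437, -0.01160516,
        1.13400158, -0.0751396 ]), 'dq': array([-0.00016282, -0.00107239, -0.00105685,  0.00070045, -0.00115044,
       -0.00036927, -0.00080906]), 'joint_efforts': array([-1.55553924e-03, -6.67844796e+01,  9.84540023e-01, -3.14458251e+01,
       -6.05903263e-02,  4.28338966e-02,  1.63851937e-04]), 'position': array([ 0.26977405, -0.56319762,  0.22592962]), 'ee_rot': array([-3.06206221e+00, -6.95498559e-01,  7.74818307e-04]), 'force': array([ 0.33141117, -0.60083023,  0.42763086]), 'ft_torque': array([-0.00752193,  0.0047828 ,  0.00036175]), 'gripper_force': 0.0, 'width': 0.9966393963668293}
0.0188 ['PlanningError', 'sign_off', 'tcp_to_grasp']
top {'vfov': 47.69400768353321, 'cx': 252.95455867148854, 'cy': 198.45661709797702, 'xyz': array([0.43346022, 0.03868387, 1.16309373]), 'attitude': array([-2.21058491,  2.1536735 , -0.12564508])}
side {'vfov': 49.89393763467298, 'cx': 262.65514816342244, 'cy': 189.88697903733612, 'xyz': array([ 0.80827186, -0.54054891,  1.07976424]), 'attitude': array([-2.49282173, -0.63482185,  0.18500269])}
wrist {'vfov': 65.70646984690485, 'cx': 255.72478410641236, 'cy': 191.4875146174887, 'xyz': array([ 0.34470446, -0.52879935,  0.38358994]), 'attitude': array([ 2.43103836, -1.53158205, -0.23685914])}
```

View pics/top0.png

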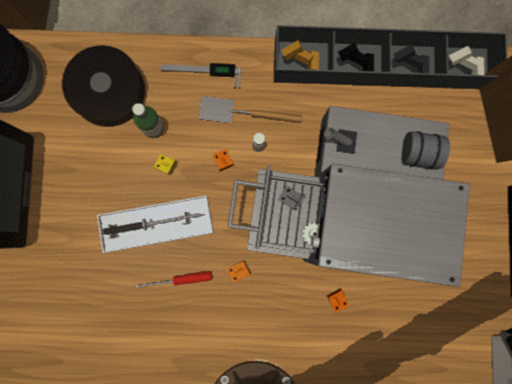

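View pics/side0.png

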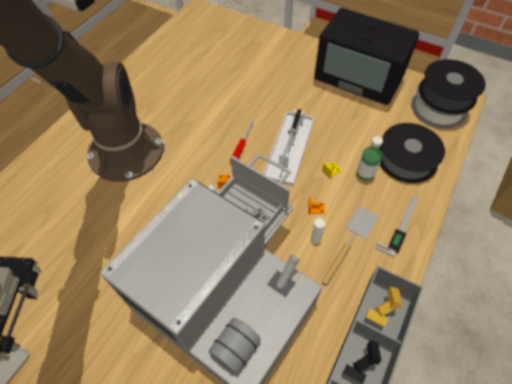

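Run:
```python
from h import *
im=cv2.imread('pics/top0.png'); a=cv2.resize(im[95:285,90:355],None,fx=3,fy=3,interpolation=cv2.INTER_CUBIC); cv2.imwrite('pics/topc.png',a)
im=cv2.imread('pics/side0.png'); b=cv2.resize(im[95:315,180:380],None,fx=2.7,fy=2.7,interpolation=cv2.INTER_CUBIC); cv2.imwrite('pics/sidec.png',b)
```

```text
(no output)
```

View pics/topc.png

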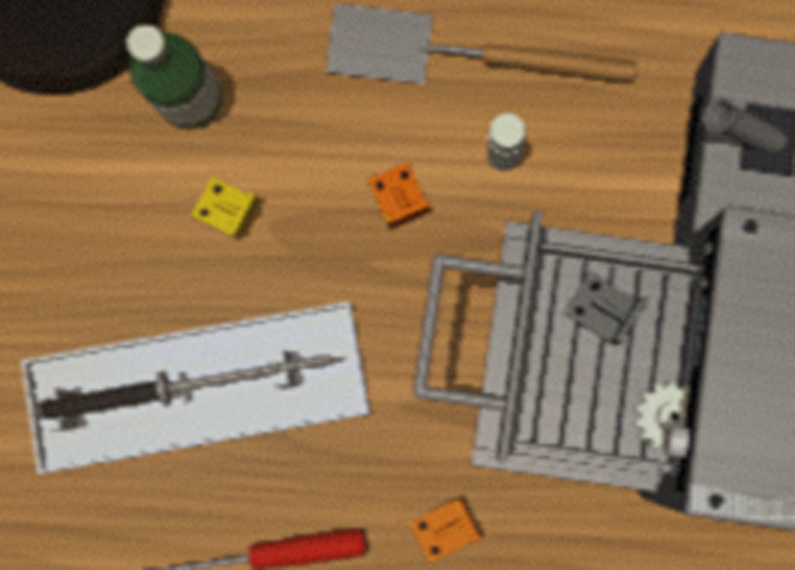

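View pics/sidec.png

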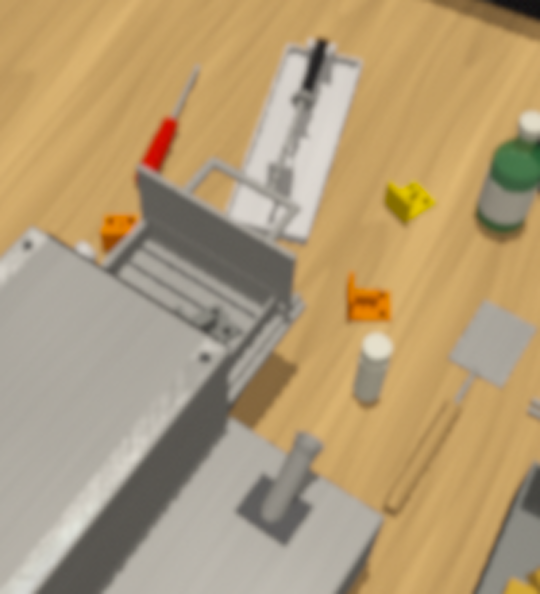

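Run:
```python
from h import *
T=load('top0.png');S=load('side0.png')
tc=lambda u,v:(90+(u+.5)/3-.5,95+(v+.5)/3-.5); sc=lambda u,v:(180+(u+.5)/2.7-.5,95+(v+.5)/2.7-.5)
P=lambda n,p:print(n,np.round(p,4))
a=onz(T,*tc(437,260),.185);b=onz(T,*tc(421,392),.185);P('bar',(a,b));P('len',np.linalg.norm(a-b));P('ang',np.degrees(np.arctan2(*(b-a)[:2]))); P('bar mid',(a+b)/2)
P('bar tri',(tri(T,tc(437,260),S,sc(297,212)),tri(T,tc(421,392),S,sc(217,163)))[0][0]);P('',tri(T,tc(421,392),S,sc(217,163))[0])
e=onz(T,*tc(38,408),.06);t=onz(T,*tc(345,358),.06);P('rod',(e,t));P('len',np.linalg.norm(e-t));P('head',np.degrees(np.arctan2((t-e)[1],(t-e)[0])))
P('rod tri',tri(T,tc(345,358),S,sc(281,190)));
print(tri(T,tc(718,118),S,sc(306,440)),onz(T,*tc(718,118),.178),onz(S,*sc(306,440),.178))
c=[onz(T,*p,.255) for p in((330,166),(468,183),(459,283),(319,263))];P('cham',c);P('sides',[np.linalg.norm(c[i]-c[i-1]) for i in range(4)])
P('head',[np.degrees(np.arctan2(*(c[1]-c[0])[1::-1])),np.degrees(np.arctan2(*(c[2]-c[3])[1::-1])),np.degrees(np.arctan2(*(c[0]-c[3])[1::-1]))-90])
p=[onz(T,*tc(*q),.22) for q in((537,213),(503,458))];P('plate',p);P('len',np.linalg.norm(p[0]-p[1]))
r=R.from_rotvec(observe()['ee_rot']).as_matrix();print(r)
for q in((24,362),(350,304),(368,412),(40,472)):P('rest',onz(T,*tc(*q),.016))
```

```text
bar [[0.5647 0.061  0.185 ]
 [0.4647 0.0701 0.185 ]]
len 0.1004
ang -84.804
bar mid [0.5147 0.0656 0.185 ]
bar tri [0.5663 0.0616 0.1779]
 [0.4673 0.0718 0.1844]
rod [[0.4471 0.3944 0.06  ]
 [0.4958 0.1392 0.06  ]]
len 0.2599
head -79.198Traceback (most recent call last):
  File "<stdin>", line 8, in <module>
  File "<stdin>", line 4, in <lambda>
    return _wrapfunc(a, 'round', decimals=decimals, out=out)
    return _wrapit(obj, method, *args, **kwds)
    conv = _array_converter(obj)
ValueError: setting an array element with a sequence. The requested array has an inhomogeneous shape after 1 dimensions. The detected shape was (2,) + inhomogeneous part.
```

Run:
```python
from h import *
T=load('top0.png');S=load('side0.png')
tc=lambda u,v:(90+(u+.5)/3-.5,95+(v+.5)/3-.5); sc=lambda u,v:(180+(u+.5)/2.7-.5,95+(v+.5)/2.7-.5)
P=lambda n,p:print(n,np.round(p,4))
print(tri(T,tc(718,118),S,sc(306,440)),onz(T,*tc(718,118),.178),onz(S,*sc(306,440),.178))
c=[onz(T,*p,.255) for p in((330,166),(468,183),(459,283),(319,263))];P('cham',c);P('sides',[np.linalg.norm(c[i]-c[i-1]) for i in range(4)])
P('head',[np.degrees(np.arctan2(*(c[1]-c[0])[1::-1])),np.degrees(np.arctan2(*(c[2]-c[3])[1::-1])),np.degrees(np.arctan2(*(c[0]-c[3])[1::-1]))-90])
p=[onz(T,*tc(*q),.22) for q in((537,213),(503,458))];P('plate',p);P('len',np.linalg.norm(p[0]-p[1]))
r=R.from_rotvec(observe()['ee_rot']).as_matrix();print(r)
for q in((24,362),(350,304),(368,412),(40,472)):P('rest',onz(T,*tc(*q),.016))
P('collar',onz(T,*tc(163,388),.06))
```

```text
(array([ 0.6826923 , -0.15293559,  0.17679075]), np.float64(2.821203526653952e-05)) [ 0.68239898 -0.15269351  0.178     ] [ 0.68284883 -0.15346279  0.178     ]
cham [[ 0.5938 -0.1405  0.255 ]
 [ 0.5656 -0.4358  0.255 ]
 [ 0.3549 -0.4122  0.255 ]
 [ 0.3891 -0.1192  0.255 ]]
sides [0.2057 0.2967 0.212  0.295 ]
head [-95.4474 -96.6703 -95.9321]
plate [[ 0.5968 -0.012   0.22  ]
 [ 0.4177  0.0086  0.22  ]]
len 0.1802
[[ 9.01889867e-01  4.31965627e-01 -6.03983063e-04]
 [ 4.31966038e-01 -9.01889281e-01  1.03272619e-03]
 [-9.86236340e-05 -1.19230546e-03 -9.99999284e-01]]
rest [0.4874 0.4231 0.016 ]
rest [0.5461 0.1405 0.016 ]
rest [0.4515 0.1214 0.016 ]
rest [0.3923 0.4037 0.016 ]
collar [0.4665 0.291  0.06  ]
```

Call:
{"method": "drive_tool", "body": {
  "steps": [
    [0.35, 0, 0, 38, 0],
    [0.35, 0, 0, 38, 0],
    [0.35, 0, 0, 38, 0],
    [0.35, 14, 34, 0, 0.06],
    [0.35, 14, 34, 0, 0.06],
    [0.35, 14, 34, 0, 0.06],
    [0.35, 14, 34, 0, 0.06],
    [0.35, 14, 34, 0, 0.06],
    [0.35, 14, 34, 0, 0.06],
    [0.35, 14, 34, 0, 0.06],
    [0.35, 14, 34, 0, 0.06],
    [0.35, 14, 34, 0, 0.06],
    [0.35, 14, 34, 0, 0.06],
    [0.35, 14, 34, 0, 0.06],
    [0.35, 14, 34, 0, 0.06],
    [0.35, 14, 34, 0, 0.06],
    [0.35, 14, 34, 0, 0.06],
    [0.35, 14, 34, 0, 0.06],
    [0.35, 14, 34, 0, 0.06],
    [0.35, 9, 34, 0, 0.06]
  ],
  "grip_force": 10
}}

```text
clock: 1.82
position: [0.5037, 0.016, 0.3406]
ee_rot: [2.331, 2.106, 0.0]
force: [0.4, -0.2, 0.3]
width: 0.652
gripper_force: 0.0
```

Call:
{"method": "drive_tool", "body": {
  "steps": [
    [0.35, 5, 33, 0, 0],
    [0.35, 5, 33, 0, 0],
    [0.35, 5, 33, 0, 0],
    [0.35, 0, 0, -30, 0],
    [0.35, 0, 0, -30, 0],
    [0.35, 0, 0, 0, 0]
  ]
}}

```text
clock: 2.32
position: [0.5152, 0.1126, 0.2756]
ee_rot: [-2.33, -2.102, 0.012]
force: [-1.1, -0.8, -1.8]
width: 0.653
gripper_force: 0.0
```

Run:
```python
from h import *
print(observe()['position'])
grab('wrist','wrist1.png')
```

```text
[0.51523859 0.11261829 0.27558481]
```

View pics/wrist1.png

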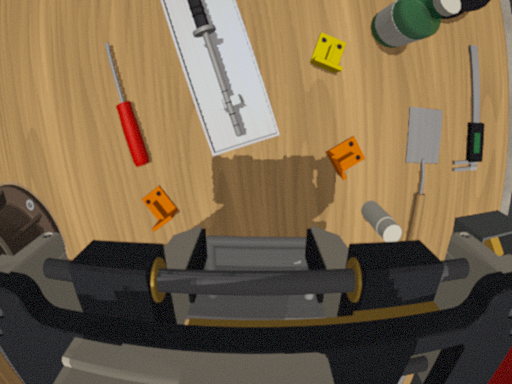

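Run:
```python
from h import *
W=load('wrist1.png'); print(W['xyz'])
for p in((.5647,.061,.185),(.4647,.0701,.185),(.5147,.0656,.185),(.5152,.1126,.2756),(.5152,.1126,.185)):print(p,proj(W,p).round())
for uv in((215,238),(305,238)):print(onz(W,*uv,.185))
for uv in((239,133),(196,-0+5)):print(onz(W,*uv,.06))
im=W['image'][:,:,::-1]; print(im[225:262,260].mean(1).round().tolist())
```

```text
[0.52545461 0.193975   0.43289247]
(0.5647, 0.061, 0.185) [313. 241.]
(0.4647, 0.0701, 0.185) [207. 242.]
(0.5147, 0.0656, 0.185) [260. 242.]
(0.5152, 0.1126, 0.2756) [254. 242.]
(0.5152, 0.1126, 0.185) [255. 194.]
[0.47310721 0.07324413 0.185     ]
[0.55706752 0.06466956 0.185     ]
[0.49795811 0.15393691 0.06      ]
[0.46171639 0.3267705  0.06      ]
[90.0, 95.0, 96.0, 93.0, 97.0, 93.0, 91.0, 94.0, 98.0, 94.0, 89.0, 86.0, 81.0, 86.0, 90.0, 90.0, 101.0, 99.0, 93.0, 96.0, 90.0, 82.0, 80.0, 79.0, 87.0, 93.0, 98.0, 91.0, 93.0, 91.0, 89.0, 93.0, 94.0, 94.0, 94.0, 96.0, 98.0]
```

Call:
{"method": "drive_tool", "body": {
  "steps": [
    [0.35, 2, 0, -35, 0],
    [0.35, 2, 0, -35, 0],
    [0.35, 0, 0, -34, 0],
    [0.35, 0, 0, 0, 0],
    [0.35, -1, -10, 0, 0],
    [0.35, -1, -10, 0, 0],
    [0.35, 0, -5, 0, 0],
    [0.35, -1, -4, 0, 0],
    [0.35, 0, -6, 0, 0],
    [0.35, -1, -8, 0, 0],
    [0.35, -1, -8, 0, 0],
    [0.35, -1, -8, 0, 0],
    [0.35, -1, -8, 0, 0],
    [0.35, -1, -8, 0, 0],
    [0.35, -1, -8, 0, 0],
    [0.35, -1, -8, 0, 0],
    [0.35, -1, -8, 0, 0],
    [0.35, -1, -8, 0, 0],
    [0.35, -1, -8, 0, 0],
    [0.35, -1, -8, 0, 0]
  ]
}}

```text
clock: 4.03
position: [0.5079, -0.0105, 0.1767]
ee_rot: [-2.334, -2.103, 0.0]
force: [-0.0, 4.7, 3.9]
width: 0.653
gripper_force: 2.3
```

Call:
{"method": "drive_tool", "body": {
  "steps": [
    [0.35, 0, -6, 0, 0],
    [0.35, -1, -6, 0, 0],
    [0.35, 0, -5, 0, 0],
    [0.35, -1, -5, 0, 0],
    [0.35, 0, -4, 0, 0]
  ]
}}

```text
clock: 4.45
position: [0.5057, -0.0363, 0.1766]
ee_rot: [-2.334, -2.103, 0.001]
force: [0.3, 3.2, 1.1]
width: 0.648
gripper_force: 1.9
```

Call:
{"method": "drive_tool", "body": {
  "steps": [
    [0.35, 0, -3, 0, 0],
    [0.35, -1, -3, 0, 0],
    [0.35, 0, -3, 0, 0],
    [0.35, 0, 0, 0, 0]
  ]
}}

```text
clock: 4.78
position: [0.5059, -0.0429, 0.1768]
ee_rot: [-2.333, -2.103, -0.005]
force: [3.2, 9.4, -1.0]
width: 0.647
gripper_force: 4.8
```

Call:
{"method": "drive_tool", "body": {
  "steps": [
    [0.35, 0, -3, 0, 0],
    [0.35, 0, -2, 0, 0],
    [0.35, 0, 0, 0, 0],
    [0.35, 0, 0, 0, 0]
  ]
}}

```text
clock: 5.12
position: [0.5059, -0.0432, 0.1769]
ee_rot: [-2.327, -2.104, -0.011]
force: [3.4, 24.0, -2.4]
width: 0.649
gripper_force: 11.8
```

Run:
```python
from h import *
T=grab('top','top2.png');S=grab('side','side2.png');grab('wrist','wrist2.png')
a=cv2.imread('pics/top2.png')[95:285,200:400];b=cv2.imread('pics/side2.png')[130:320,150:330]
cv2.imwrite('pics/c2.png',np.hstack([cv2.resize(x,None,fx=2.1,fy=2.1,interpolation=cv2.INTER_CUBIC) for x in(a,b)]))
```

```text
(no output)
```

View pics/c2.png

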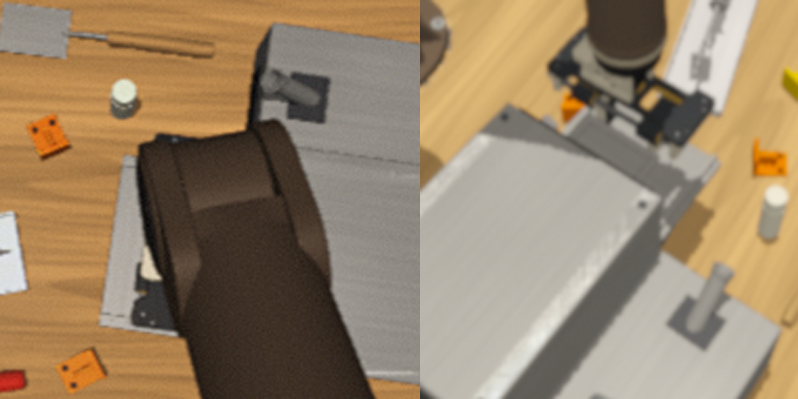

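Call:
{"method": "drive_tool", "body": {
  "steps": [
    [0.35, 1, 10, 0, 0],
    [0.4, 2, 30, 0, 0],
    [0.4, 0, 20, 35, 0],
    [0.4, 0, 0, 40, 0],
    [0.4, -4, 38, 0, 0.05],
    [0.4, -4, 38, 0, 0.05],
    [0.4, -5, 38, 0, 0.05],
    [0.4, -6, 38, 0, 0.05],
    [0.4, -6, 38, 0, 0.05],
    [0.4, -6, 38, 0, 0.06],
    [0.4, -6, 38, 0, 0],
    [0.4, -6, 38, 0, 0],
    [0.4, 0, 0, 0, 0],
    [0.4, 0, 0, 0, 0]
  ]
}}

```text
clock: 6.43
position: [0.464, 0.316, 0.2513]
ee_rot: [-1.976, -2.442, 0.001]
force: [0.3, -1.1, -0.3]
width: 0.603
gripper_force: 0.0
```

Run:
```python
from h import *
s=observe();print(s['position'],s['force'],s['joints'].round(2))
grab('wrist','wrist3.png');grab('top','top3.png');grab('side','side3.png')
w=cv2.imread('pics/wrist3.png');t=cv2.imread('pics/top3.png')[120:312,230:410];t=cv2.resize(t,(360,384))
cv2.imwrite('pics/c3.png',cv2.resize(np.hstack([w[:, 60:452],t]),(784,400)))
```

```text
[0.46401433 0.31595715 0.25125574] [ 0.32279331 -1.08191706 -0.33784235] [-0.19  0.4  -0.69  1.65  0.27  1.19 -0.74]
```

View pics/c3.png

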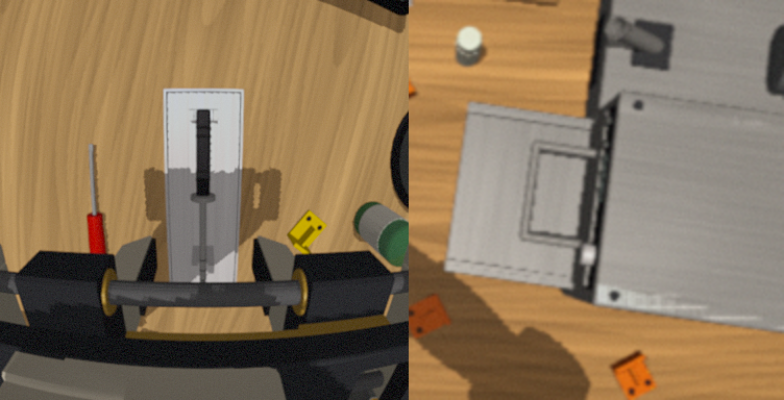

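Run:
```python
from h import *
W=load('wrist3.png');g=W['image'].mean(2)
for n,(u,v,z) in dict(end=(203,110,.068),coll=(203,197,.06),c1=(192,197,.06),c2=(214,197,.06),rod=(203,240,.06)).items(): print(n,onz(W,60+u/1.0426,v/1.0417,z).round(4))
for v in (115,140,165,180): 
    r=g[v,235:275]; i=np.where(r<60)[0]+235; print(v,i.min(),i.max(),onz(W,i.mean(),v,.066).round(4), np.linalg.norm(onz(W,i.max()+.5,v,.067)-onz(W,i.min()-.5,v,.067)).round(4))
print(np.round(g[92:125,255]).tolist(),np.round(g[176:200,255]).tolist())
```

```text
end [0.448  0.3889 0.068 ]
coll [0.4691 0.2897 0.06  ]
c1 [0.4564 0.287  0.06  ]
c2 [0.4818 0.2924 0.06  ]
rod [0.4807 0.235  0.06  ]
115 249 260 [0.4501 0.3782 0.066 ] 0.0137
140 249 260 [0.4561 0.3497 0.066 ] 0.0139
165 249 260 [0.4623 0.3206 0.066 ] 0.0141
180 249 260 [0.4661 0.3026 0.066 ] 0.0143
[201.0, 203.0, 202.0, 203.0, 201.0, 204.0, 200.0, 202.0, 203.0, 203.0, 203.0, 197.0, 164.0, 85.0, 28.0, 47.0, 48.0, 55.0, 46.0, 51.0, 50.0, 44.0, 55.0, 54.0, 45.0, 53.0, 45.0, 43.0, 45.0, 27.0, 26.0, 36.0, 45.0] [11.0, 23.0, 25.0, 19.0, 26.0, 16.0, 12.0, 25.0, 10.0, 23.0, 6.0, 30.0, 53.0, 75.0, 78.0, 91.0, 93.0, 92.0, 91.0, 88.0, 91.0, 87.0, 93.0, 87.0]
```

Call:
{"method": "drive_tool", "body": {
  "steps": [
    [0.4, -4, 15, -30, 0],
    [0.4, -3, 15, -30, 0],
    [0.4, 0, 0, -40, 0],
    [0.4, 0, 0, -40, 0],
    [0.4, 0, 0, -40, 0],
    [0.4, 0, 0, -30, 0],
    [0.4, 0, 0, 0, 0],
    [0.8, 0, 0, 0, 0],
    [1, 0, 0, 0, 0],
    [1, 0, 0, 0, 0],
    [1, 0, 0, 0, 0],
    [1, 0, 0, 0, 0],
    [1, 0, 0, 0, 0]
  ],
  "grip_force": 3
}}

```text
clock: 7.67
position: [0.4586, 0.3446, 0.0428]
ee_rot: [1.981, 2.437, 0.003]
force: [-1.2, 0.5, 0.0]
width: 0.216
gripper_force: 0.3
```

Call:
{"method": "drive_tool", "body": {
  "steps": [
    [1, 0, 0, 0, 0],
    [1, 0, 0, 0, 0],
    [1, 0, 0, 0, 0],
    [1, 0, 0, 0, 0]
  ]
}}

```text
clock: 8.0
position: [0.4583, 0.3446, 0.0421]
ee_rot: [1.981, 2.438, 0.001]
force: [-0.2, 0.0, 3.9]
width: 0.175
gripper_force: 3.0
```

Call:
{"method": "drive_tool", "body": {
  "steps": [
    [1, 0, 0, 8, 0],
    [1, 0, 0, 8, 0],
    [1, 0, 0, 10, 0],
    [1, 0, 0, 12, 0],
    [1, 0, 0, 12, 0],
    [1, 0, 0, 10, 0],
    [1, 0, 0, 0, 0]
  ]
}}

```text
clock: 8.58
position: [0.459, 0.3455, 0.1046]
ee_rot: [1.981, 2.437, 0.006]
force: [0.1, 0.7, -0.7]
width: 0.178
gripper_force: 3.0
```

Run:
```python
from h import *
s=observe();print(s['position'],s['force'],s['ft_torque'])
grab('wrist','wrist4.png');grab('side','side4.png')
w=cv2.imread('pics/wrist4.png')[150:384,150:362];t=cv2.imread('pics/side4.png')[60:220,220:380]
cv2.imwrite('pics/c4.png',np.hstack([cv2.resize(w,(362,400)),cv2.resize(t,(400,400),interpolation=cv2.INTER_CUBIC)]))
```

```text
[0.45897293 0.34545012 0.10455132] [ 0.1079764   0.67550418 -0.66291155] [ 0.09937574 -0.03184444 -0.08092722]
```

View pics/c4.png

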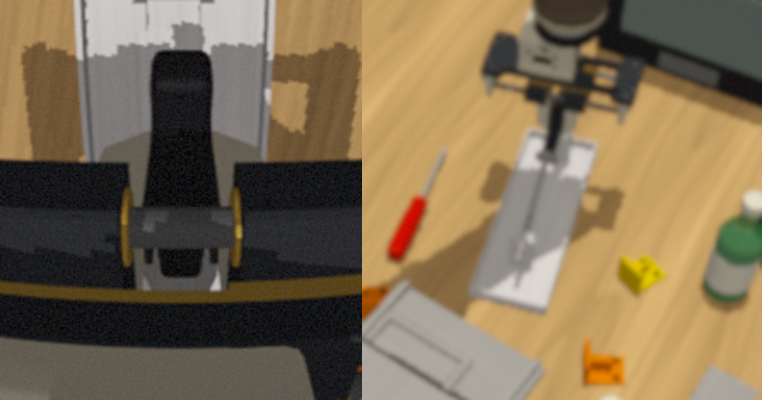

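Run:
```python
from h import *
S=load('side4.png');W=load('wrist4.png');P=np.array([.459,.3455,.1234])
for th in(0,12,22,30):
    t=np.radians(th);u=np.array([.207*np.cos(t),-.978*np.cos(t),-np.sin(t)])
    f=lambda q:((q-[220,60])*2.5+[362,0]).round(); g=lambda q:((q-[150,150])*1.709).round()
    print(th,'tip',f(proj(S,P+.201*u)),'collar',f(proj(S,P+.061*u)),'tail wrist',g(proj(W,P-.045*u)))
```

```text
0 tip [516. 235.] collar [545. 150.] tail wrist [179.  44.]
12 tip [516. 254.] collar [545. 157.] tail wrist [179.  57.]
22 tip [517. 264.] collar [545. 160.] tail wrist [179.  74.]
30 tip [518. 268.] collar [545. 162.] tail wrist [179.  91.]
```

Call:
{"method": "drive_tool", "body": {
  "steps": [
    [1, 1, -3, 8, 0],
    [1, 1, -5, 8, 0],
    [1, 1, -5, 8, 0],
    [1, 1, -5, 8, 0],
    [1, 1, -5, 8, 0],
    [1, 1, -5, 8, 0],
    [1, 1, -3, 7, 0],
    [1, 0, -3, 5, 0],
    [1, 0, 0, 0, 0],
    [1, 0, 0, 0, 0],
    [1, 0, 0, 0, 0]
  ]
}}

```text
clock: 9.6
position: [0.4649, 0.3104, 0.1615]
ee_rot: [-1.981, -2.438, 0.0]
force: [1.0, 0.6, -0.7]
width: 0.176
gripper_force: 3.0
```

Run:
```python
from h import *
s=observe();print(s['position'],s['force'],s['width'])
W=grab('wrist','wrist5.png');S=grab('side','side5.png');T=grab('top','top5.png')
W['fish']=True
P=s['position']+[0,0,.0188]
w=cv2.imread('pics/wrist5.png')[150:384,150:362];t=cv2.imread('pics/side5.png')[60:220,220:380]
cv2.imwrite('pics/c5.png',np.hstack([cv2.resize(w,(362,400)),cv2.resize(t,(400,400),interpolation=cv2.INTER_CUBIC)]))
for th in(20,30,40,45,50,60):
    t=np.radians(th);u=np.array([.207*np.cos(t),-.978*np.cos(t),-np.sin(t)]);n=np.array([.207*np.sin(t),-.978*np.sin(t),np.cos(t)])
    f=lambda q:((q-[220,60])*2.5+[362,0]).round(); g=lambda q:((q-[150,150])*1.709).round()
    print(th,'tip',f(proj(S,P+.201*u)),'collar',f(proj(S,P+.061*u)),'tail edges',g(proj(W,P-.045*u+.008*n)),g(proj(W,P-.045*u-.008*n)))
```

```text
[0.46488785 0.31038977 0.16154377] [ 0.97837453  0.57873796 -0.66374318] 0.17605419068870087
20 tip [509. 256.] collar [540. 148.] tail edges [178.  90.] [178.  52.]
30 tip [511. 263.] collar [540. 151.] tail edges [178. 118.] [178.  68.]
40 tip [515. 264.] collar [541. 152.] tail edges [178. 151.] [178.  90.]
45 tip [517. 263.] collar [541. 153.] tail edges [178. 168.] [178. 103.]
50 tip [519. 261.] collar [542. 152.] tail edges [178. 185.] [178. 118.]
60 tip [524. 253.] collar [543. 151.] tail edges [179. 220.] [178. 150.]
```

View pics/c5.png

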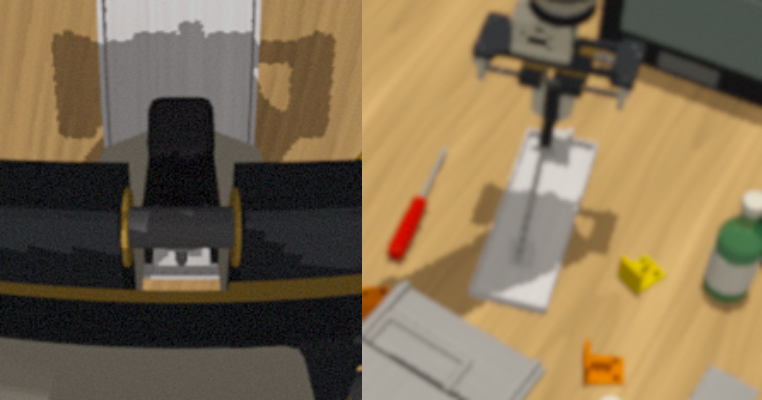

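Call:
{"method": "drive_tool", "body": {
  "steps": [
    [1, 0, 0, 0, 0],
    [1, 0, 0, 0, 0],
    [1, 0, 0, 15, 0],
    [1, 0, 0, 30, 0],
    [1, 0, 0, 40, 0],
    [1, 0, 0, 40, 0],
    [1, 0, 0, 30, 0],
    [1, 14, -18, 0, -0.035],
    [1, 21, -27, 0, -0.035],
    [1, 21, -27, 0, -0.035],
    [1, 21, -27, 0, -0.035],
    [1, 21, -27, 0, -0.035],
    [1, 21, -27, 0, -0.035],
    [1, 21, -27, 0, -0.035],
    [1, 21, -27, 0, -0.035],
    [1, 21, -27, 0, -0.035],
    [1, 21, -27, 0, 0],
    [1, 18, -25, 0, 0],
    [1, 10, -12, 0, 0],
    [1, 0, 0, 0, 0]
  ],
  "grip_force": 25
}}

```text
clock: 11.42
position: [0.6979, 0.0071, 0.315]
ee_rot: [2.345, 2.089, -0.003]
force: [-0.5, -0.2, -2.5]
width: 0.172
gripper_force: 25.0
```

Run:
```python
from h import *
s=observe();print(s['position'],s['ee_rot'],s['force'],s['joints'].round(2))
W=grab('wrist','wrist6.png');S=grab('side','side6.png');T=grab('top','top6.png')
P=s['position']+[0,0,.0188]
t=cv2.imread('pics/top6.png')[95:215,290:410];q=cv2.imread('pics/side6.png')[200:320,230:350]
cv2.imwrite('pics/c6.png',np.hstack([cv2.resize(x,(400,400),interpolation=cv2.INTER_CUBIC) for x in (t,q)]))
k=400/120
M=np.array([.6827,-.153,.178])
print('mouth',(proj(T,M)-[290,95])*k,(proj(S,M)-[230,200])*k+[400,0])
for th in(38,41,44,47):
    t=np.radians(th);u=np.array([-.105*np.cos(t),-.995*np.cos(t),-np.sin(t)])
    print(th,'tip',P+.201*u,(proj(T,P+.201*u)-[290,95])*k,(proj(S,P+.201*u)-[230,200])*k+[400,0],'collar',(proj(S,P+.061*u)-[230,200])*k+[400,0])
```

```text
[0.69785975 0.00713619 0.31503569] [ 2.34493424  2.08926527 -0.0033904 ] [-0.47438508 -0.19054902 -2.52942568] [ 0.19  0.57 -0.51  1.19  0.27  1.45 -0.39]
mouth [130.44228588 129.58881626] [610.16188308 191.53554176]
38 tip [ 0.68122878 -0.15046202  0.21008774] [136.00337167 120.07488536] [612.89227029 168.46306969] collar [708.71763284  -9.6039052 ]
41 tip [ 0.6819316  -0.14380196  0.20196783] [123.85953077 121.74293417] [617.23763239 166.16627391] collar [709.77003277  -9.75145237]
44 tip [ 0.68267808 -0.13672818  0.19420936] [111.40745314 123.17319386] [621.84491635 163.25117723] collar [710.92932794 -10.11400596]
47 tip [ 0.68346617 -0.12926008  0.1868336 ] [ 98.67398729 124.36886083] [626.6956803  159.74292082] collar [712.19148969 -10.68859136]
```

View pics/c6.png

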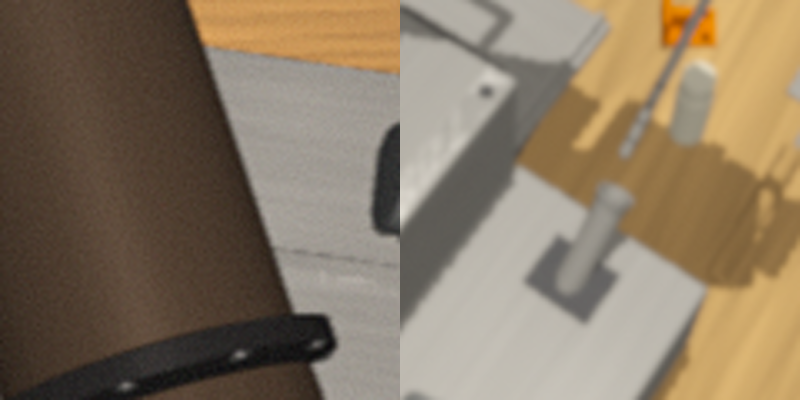

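Run:
```python
from h import *
S=load('side6.png');T=load('top0.png');k=400/120
sc=lambda u,v:((u-400)/k+230-.35,v/k+200-.35)
tp=(90+(718.5)/3-.5,95+118.5/3-.5)
print('mouth',tri(T,tp,S,sc(616,191)),onz(S,*sc(616,191),.178),onz(T,*tp,.178))
P=observe()['position']+[0,0,.0188]
# tip: intersect ray with sphere about P in vertical plane heading free
o,d=ray(S,*sc(626,155)); b=d@(o-P);c=(o-P)@(o-P)-.201**2;D=b*b-c;print('disc',D)
for s in (-1,1):
    if D>0:
        t=o+d*(-b+s*np.sqrt(D)); v=t-P; print('tip',t,'head',np.degrees(np.arctan2(v[1],v[0])),'pitch',np.degrees(np.arcsin(-v[2]/.201)))
M=np.array([.6827,-.153,.178])
for e in np.eye(3)*.005: print((proj(S,M+e)-proj(S,M))*k)
g=S['image'].astype(int);
```

```text
mouth (array([ 0.68370081, -0.15163822,  0.17889865]), np.float64(0.0035049703814705032)) [ 0.68503084 -0.15024601  0.178     ] [ 0.68239898 -0.15269351  0.178     ]
disc 0.0047155874291553435
tip [ 0.69908353 -0.18665417  0.31795661] head -88.99197975351832 pitch 4.89977921568795
tip [ 0.68138004 -0.12927468  0.19443929] head -95.66883233059416 pitch 44.42116004650187
[6.34933378 3.13566432]
[ 3.11324314 -5.72887665]
[ 0.46028787 -2.91677719]
```

Call:
{"method": "drive_tool", "body": {
  "steps": [
    [1, 5, -3, 3, 0],
    [1, 0, 0, 0, 0],
    [1, -1, -7, -7, 0],
    [1, 0, -7, -7, 0],
    [1, -1, -7, -7, 0],
    [1, 0, -7, -7, 0],
    [1, -1, -7, -7, 0],
    [1, 0, 0, 0, 0]
  ],
  "grip_force": 15
}}

```text
clock: 12.23
position: [0.6971, -0.0289, 0.2824]
ee_rot: [-2.342, -2.093, 0.005]
force: [-0.2, -1.8, -1.3]
width: 0.171
gripper_force: 15.0
```

Run:
```python
from h import *
s=observe();print(s['position'],s['force'],s['ft_torque'])
S=grab('side','side7.png');P=s['position']+[0,0,.0188]
M=np.array([.6837,-.1516,.1785])
# rod line dark/bright profile: print gray across rod between collar and mouth
u=np.array([-.074,-.703,-.707])
for d in(.075,.09,.105,.12):
    q=proj(S,P+d*u);v=int(round(q[1]));g=S['image'][v].mean(1).round().astype(int);sat=(S['image'][v].max(1).astype(int)-S['image'][v].min(1));a=int(q[0]);print(d,q.round(1),v,a-8,list(zip(g[a-8:a+9].tolist(),sat[a-8:a+9].tolist())))
```

```text
[ 0.69710899 -0.0288912   0.28236986] [-0.16996627 -1.80965715 -1.25439211] [-0.07859165 -0.12538582  0.02773266]
0.075 [312.2 221.3] 221 304 [(168, 101), (167, 102), (166, 102), (165, 101), (163, 98), (158, 91), (146, 72), (131, 41), (126, 25), (145, 33), (182, 37), (213, 31), (226, 27), (229, 26), (230, 27), (230, 26), (230, 26)]
0.09 [309.4 226.9] 227 301 [(168, 101), (166, 101), (163, 101), (163, 99), (161, 96), (154, 84), (140, 61), (127, 33), (126, 29), (140, 54), (155, 76), (162, 71), (160, 47), (151, 29), (154, 23), (170, 23), (188, 23)]
0.105 [306.6 232.4] 232 298 [(166, 100), (164, 100), (163, 99), (163, 99), (165, 99), (161, 93), (149, 75), (131, 44), (123, 24), (132, 39), (152, 71), (168, 94), (173, 96), (166, 85), (149, 55), (138, 30), (139, 23)]
0.12 [303.8 237.8] 238 295 [(158, 99), (160, 99), (162, 99), (165, 101), (167, 101), (163, 93), (150, 75), (133, 44), (126, 26), (136, 45), (156, 77), (172, 97), (179, 103), (181, 104), (175, 98), (162, 79), (146, 48)]
```

Call:
{"method": "drive_tool", "body": {
  "steps": [
    [1, -1, -7, -7, 0],
    [1, 0, -7, -7, 0],
    [1, -1, -7, -7, 0],
    [1, -1, -7, -7, 0],
    [1, 0, -7, -7, 0],
    [1, -1, -7, -7, 0],
    [1, -1, -7, -7, 0],
    [1, -1, -7, -7, 0],
    [1, 0, 0, 0, 0]
  ]
}}

```text
clock: 13.03
position: [0.691, -0.0844, 0.2267]
ee_rot: [-2.341, -2.094, 0.005]
force: [-0.0, -0.8, -1.8]
width: 0.173
gripper_force: 15.0
```

Call:
{"method": "drive_tool", "body": {
  "steps": [
    [1, 0, -5, -5, 0],
    [1, -1, -5, -5, 0],
    [1, 0, -5, -5, 0],
    [1, -1, -4, -4, 0],
    [1, 0, -2, -2, 0],
    [1, 0, -2, -2, 0],
    [1, 0, 0, 0, 0],
    [1, 0, 0, 0, 0]
  ]
}}

```text
clock: 13.7
position: [0.6901, -0.1045, 0.2058]
ee_rot: [-2.339, -2.097, -0.0]
force: [0.3, -0.2, -1.5]
width: 0.177
gripper_force: 15.0
```

Call:
{"method": "drive_tool", "body": {
  "steps": [
    [1, 0, -2, -2, 0],
    [1, 0, -2, -2, 0],
    [1, 0, 0, 0, 0],
    [1, 0, 0, 0, 0]
  ]
}}

```text
clock: 14.03
position: [0.69, -0.1088, 0.2016]
ee_rot: [-2.339, -2.097, 0.0]
force: [0.2, 0.6, -0.6]
width: 0.176
gripper_force: 15.0
```

Call:
{"method": "drive_tool", "body": {
  "steps": [
    [1, 0, -2, -2, 0],
    [1, 0, -2, -2, 0],
    [1, 0, 0, 0, 0],
    [1, 0, 0, 0, 0]
  ]
}}

```text
clock: 14.37
position: [0.6907, -0.109, 0.1999]
ee_rot: [-2.336, -2.099, -0.007]
force: [-4.2, 7.6, 10.9]
width: 0.171
gripper_force: 15.0
```

Call:
{"method": "drive_tool", "body": {
  "steps": [
    [1, 0, -2, -2, 0],
    [1, 0, 0, 0, 0],
    [1, 0, 0, 0, 0],
    [1, 0, 0, 0, 0],
    [1, 0, 0, 0, 0]
  ]
}}

```text
clock: 14.78
position: [0.6907, -0.1099, 0.1984]
ee_rot: [-2.334, -2.1, -0.008]
force: [-4.2, 10.2, 12.8]
width: 0.171
gripper_force: 15.0
```

Call:
{"method": "drive_tool", "body": {
  "steps": [
    [1, 0, 0, 0, 0],
    [1, 0, 0, 0, 0],
    [1, 0, 0, 0, 0],
    [1, 0, 0, 0, 0]
  ],
  "grip_force": 5
}}

```text
clock: 15.12
position: [0.6903, -0.1129, 0.1969]
ee_rot: [-2.338, -2.098, -0.003]
force: [-2.6, 4.1, 4.4]
width: 0.177
gripper_force: 5.0
```

Run:
```python
from h import *
s=observe();print(s['position'],s['force'],s['width'])
S=grab('side','side8.png');P=s['position']+[0,0,.0188]
M=np.array([.6837,-.1516,.1785]);print('P-M',P-M,np.linalg.norm(P-M))
# dark handle centroid rows in side view
im=S['image'];print('M',proj(S,M),'pred handle',[proj(S,M+np.array([.074,.703,.707])*d).round(1).tolist() for d in(0,.006,.02,.04,.056)])
q=proj(S,M);
for v in range(int(q[1])-22,int(q[1])+6,2):
    print(v,im[v,int(q[0])-12:int(q[0])+26].mean(1).round().astype(int).tolist())
```

```text
[ 0.69029536 -0.11290351  0.19693588] [-2.63621983  4.05369806  4.42312343] 0.17689312986855563
P-M [0.00659536 0.03869649 0.03723588] 0.054105707047604396
M [293.70492892 257.07900511] pred handle [[293.7, 257.1], [294.8, 255.0], [297.3, 250.0], [301.0, 242.9], [303.9, 237.1]]
235 [120, 119, 119, 118, 119, 125, 143, 160, 160, 144, 120, 91, 70, 78, 103, 115, 113, 101, 90, 81, 79, 75, 69, 56, 46, 42, 42, 41, 41, 40, 39, 41, 41, 43, 43, 42, 44, 42]
237 [119, 118, 119, 123, 133, 150, 170, 181, 183, 180, 173, 160, 144, 133, 134, 137, 135, 123, 95, 68, 65, 71, 69, 57, 47, 43, 44, 42, 43, 42, 41, 41, 41, 40, 40, 40, 42, 42]
239 [118, 119, 125, 144, 165, 177, 183, 184, 184, 182, 179, 177, 173, 164, 152, 143, 134, 116, 80, 48, 38, 41, 44, 42, 43, 43, 42, 44, 44, 43, 42, 43, 43, 43, 42, 42, 42, 45]
241 [124, 133, 148, 168, 180, 184, 185, 184, 181, 180, 177, 178, 177, 174, 169, 159, 142, 108, 67, 39, 32, 34, 37, 38, 39, 41, 43, 42, 43, 43, 43, 42, 41, 45, 49, 64, 77, 91]
243 [144, 164, 176, 182, 185, 184, 183, 181, 179, 177, 177, 178, 177, 178, 178, 171, 144, 99, 55, 34, 32, 31, 33, 36, 40, 44
[... 1048 characters left out ...]
, 64, 50, 45, 58, 103, 147, 172, 180, 182, 183, 186, 188, 188, 187, 186, 183, 180, 180, 182, 184, 185, 186, 187, 187]
257 [174, 175, 177, 181, 183, 182, 178, 167, 143, 123, 120, 121, 121, 118, 111, 100, 94, 96, 113, 142, 166, 178, 183, 186, 188, 188, 187, 185, 182, 180, 179, 180, 181, 184, 185, 186, 186, 184]
259 [153, 169, 179, 182, 182, 181, 173, 153, 129, 119, 121, 124, 125, 126, 126, 125, 121, 119, 125, 147, 168, 180, 185, 187, 187, 186, 185, 182, 179, 179, 180, 181, 182, 184, 185, 186, 184, 183]
261 [131, 141, 152, 163, 171, 171, 156, 135, 123, 122, 123, 125, 125, 125, 123, 122, 124, 135, 154, 171, 180, 184, 186, 187, 186, 184, 181, 179, 178, 180, 181, 182, 183, 185, 185, 184, 183, 183]
```

Call:
{"method": "drive_tool", "body": {
  "steps": [
    [1, 0, 0, 0, 0],
    [1, 0, 0, 0, 0],
    [1, 1, 7, 7, 0],
    [1, 1, 11, 11, 0],
    [1, 1, 14, 14, 0],
    [1, 2, 14, 14, 0],
    [1, 1, 14, 14, 0],
    [1, 2, 14, 14, 0],
    [1, 1, 14, 14, 0],
    [1, 2, 14, 14, 0],
    [1, 1, 14, 14, 0],
    [1, 1, 11, 14, 0],
    [1, 0, 5, 30, 0],
    [1, 0, 0, 30, 0],
    [1, 0, 0, 20, 0],
    [1, 0, 0, 0, 0]
  ],
  "grip_force": 25
}}

```text
clock: 16.5
position: [0.7039, 0.019, 0.4119]
ee_rot: [2.336, 2.095, 0.011]
force: [-0.8, 0.5, -0.1]
width: 0.172
gripper_force: 25.0
```

Run:
```python
from h import *
s=observe();print(s['position'],s['force'])
S=grab('side','side9.png');P=s['position']+[0,0,.0188]
for d in(.07,.1,.13,.16,.19,.2):
  for th in(45,):
    t=np.radians(th);u=np.array([-.105*np.cos(t),-.995*np.cos(t),-np.sin(t)])
    q=proj(S,P+d*u);v=int(round(q[1]));a=int(q[0]);print(d,q.round(1),v,a-8,S['image'][v,a-8:a+9].mean(1).round().astype(int).tolist(),np.ptp(S['image'][v,a-8:a+9].astype(int),axis=1).tolist())
```

```text
[0.70391229 0.0189694  0.41189867] [-0.82840294  0.50065271 -0.06521519]
0.07 [332.3 172.8] 173 324 [126, 107, 89, 85, 83, 92, 102, 107, 113, 121, 132, 137, 145, 154, 161, 167, 171] [98, 106, 136, 140, 137, 93, 47, 22, 18, 45, 101, 151, 149, 128, 115, 107, 104]
0.1 [325.9 185.4] 185 317 [153, 152, 153, 152, 153, 152, 145, 130, 118, 116, 123, 140, 156, 168, 173, 174, 174] [97, 97, 96, 97, 97, 95, 82, 56, 27, 18, 36, 68, 92, 101, 103, 104, 104]
0.13 [319.6 197.8] 198 311 [142, 152, 156, 155, 150, 140, 125, 114, 113, 123, 142, 158, 166, 170, 171, 172, 172] [143, 109, 100, 98, 95, 86, 64, 35, 20, 36, 68, 91, 100, 103, 103, 103, 103]
0.16 [313.5 210. ] 210 305 [158, 156, 146, 117, 92, 103, 126, 141, 143, 140, 136, 121, 120, 120, 118, 108, 99] [98, 99, 101, 108, 123, 96, 55, 29, 22, 49, 115, 208, 230, 231, 227, 210, 193]
0.19 [307.4 222. ] 222 299 [158, 159, 159, 159, 159, 156, 150, 146, 145, 148, 156, 163, 167, 167, 165, 161, 157] [98, 98, 99, 100, 97, 90, 64, 35, 25, 41, 73, 94, 100, 100, 92, 68, 41]
0.2 [305.4 225.9] 226 297 [161, 161, 160, 160, 160, 160, 158, 156, 157, 159, 164, 167, 166, 166, 164, 157, 144] [100, 99, 99, 99, 99, 99, 99, 97, 98, 99, 100, 101, 102, 101, 98, 86, 61]
```

Call:
{"method": "drive_tool", "body": {
  "steps": [
    [1, -15, -5, 0, 0],
    [1, -28, -10, 0, 0],
    [1, -28, -10, 0, 0],
    [1, -28, -10, 0, 0],
    [1, -28, -10, 0, 0],
    [1, -28, -10, 0, 0],
    [1, -28, -10, 0, 0],
    [1, -24, -10, 0, 0],
    [1, -12, -4, 0, 0],
    [1, 0, 0, -12, 0],
    [1, 0, 0, -12, 0],
    [1, 0, 0, -6, 0],
    [1, 0, 0, 0, 0]
  ]
}}

```text
clock: 17.63
position: [0.4833, -0.0615, 0.374]
ee_rot: [-2.337, -2.096, 0.003]
force: [0.6, 0.5, -2.2]
width: 0.176
gripper_force: 25.0
```

Call:
{"method": "drive_tool", "body": {
  "steps": [
    [1, 0, 0, 0, 0],
    [1, 0, 0, 0, 0],
    [1, 0, 8, -9, 0],
    [1, 1, 8, -11, 0],
    [1, 1, 7, -11, 0],
    [1, 1, 6, -11, 0],
    [1, 1, 5, -11, 0],
    [1, 0, 5, -11, 0],
    [1, 1, 4, -11, 0],
    [1, 0, 3, -11, 0],
    [1, 0, 2, -10, 0],
    [1, 0, 2, -8, 0],
    [1, 0, 1, -6, 0],
    [1, 0, 0, 0, 0],
    [1, 0, 0, 0, 0]
  ],
  "grip_force": 3
}}

```text
clock: 18.88
position: [0.489, -0.0109, 0.2656]
ee_rot: [-2.339, -2.097, 0.0]
force: [0.5, -0.4, -0.8]
width: 0.175
gripper_force: 3.0
```

```bash
cat > lev.py <<'E'
from h import *
import sys
s=observe();print(s['position'],s['force'])
n=sys.argv[1];S=grab('side','side'+n+'.png');T=grab('top','top'+n+'.png');P=s['position']+[0,0,.0188]
im=S['image'].astype(int)
for th in(0,10,20,30,45):
    t=np.radians(th);u=np.array([-.105*np.cos(t),-.995*np.cos(t),-np.sin(t)]);print(th,[proj(S,P+d*u).round(1).tolist() for d in(.07,.12,.17,.194)],'top',proj(T,P+.194*u).round(1))
q=[proj(S,P+d*np.array([-.105,-.995,0])) for d in(.07,.12,.17,.194)]
for d,p in zip((.07,.12,.17,.194),q):
    v=int(round(p[1]));a=int(p[0]);print(d,v,a-16,im[v,a-16:a+17].mean(1).round().astype(int).tolist())
E
python3 lev.py 10
```

```text
[ 0.48901398 -0.01085024  0.26562602] [ 0.52759182 -0.35041529 -0.80487753]
0 [[233.0, 176.0], [219.9, 190.6], [206.2, 206.0], [199.4, 213.6]] top [363.5 225.3]
10 [[233.5, 178.6], [221.1, 195.0], [208.4, 211.8], [202.1, 220.0]] top [357.7 225.6]
20 [[234.6, 180.6], [223.2, 197.9], [211.7, 215.6], [206.1, 224.1]] top [349.8 225.6]
30 [[236.1, 181.7], [226.0, 199.5], [216.0, 217.3], [211.2, 225.9]] top [340.2 225.2]
45 [[239.1, 181.9], [231.3, 199.5], [223.8, 216.5], [220.3, 224.6]] top [323.4 224. ]
0.07 176 216 [158, 153, 139, 113, 99, 99, 114, 119, 118, 119, 115, 101, 92, 107, 138, 156, 157, 144, 126, 116, 118, 125, 135, 135, 127, 121, 123, 134, 146, 155, 158, 157, 154]
0.12 191 203 [173, 174, 174, 174, 173, 172, 165, 157, 145, 133, 124, 122, 133, 147, 158, 158, 151, 149, 156, 165, 165, 149, 128, 112, 105, 104, 105, 106, 108, 109, 107, 105, 106]
0.17 206 190 [173, 173, 174, 174, 174, 174, 174, 173, 173, 173, 173, 174, 174, 174, 173, 173, 172, 170, 164, 162, 165, 161, 145, 131, 138, 155, 165, 169, 171, 171, 170, 170, 171]
0.194 214 183 [172, 172, 172, 172, 173, 174, 174, 173, 173, 173, 174, 174, 174, 174, 174, 174, 173, 173, 171, 170, 172, 168, 152, 134, 133, 148, 162, 169, 171, 171, 172, 171, 172]
```

Call:
{"method": "drive_tool", "body": {
  "steps": [
    [1, 0, 0, -6, 0],
    [1, 0, 0, -6, 0],
    [1, 0, 0, -5, 0],
    [1, 0, 0, -3, 0],
    [1, 0, 0, 0, 0],
    [1, 0, 0, 0, 0]
  ]
}}

```text
clock: 19.48
position: [0.4889, -0.0107, 0.2455]
ee_rot: [-2.339, -2.097, 0.001]
force: [-0.4, -0.5, -1.4]
width: 0.175
gripper_force: 3.0
```

```bash
python3 lev.py 11
```

```text
[ 0.48887414 -0.01070508  0.24548862] [-0.44314706 -0.45704686 -1.35395592]
0 [[233.4, 180.8], [220.6, 195.3], [207.2, 210.4], [200.5, 218.0]] top [360.7 225.7]
10 [[234.0, 183.3], [221.8, 199.4], [209.3, 216.0], [203.1, 224.2]] top [355.2 226. ]
20 [[235.0, 185.1], [223.8, 202.3], [212.5, 219.6], [207.0, 228.0]] top [347.5 225.9]
30 [[236.5, 186.2], [226.6, 203.8], [216.7, 221.3], [212.0, 229.6]] top [338.2 225.5]
45 [[239.4, 186.4], [231.8, 203.6], [224.4, 220.3], [220.9, 228.2]] top [321.8 224.4]
0.07 181 217 [127, 108, 107, 107, 107, 107, 106, 106, 107, 125, 138, 140, 133, 120, 110, 107, 109, 109, 109, 115, 128, 140, 148, 151, 150, 153, 161, 166, 169, 169, 169, 167, 167]
0.12 195 204 [175, 174, 173, 173, 173, 174, 173, 173, 172, 173, 172, 169, 162, 150, 137, 138, 152, 158, 150, 133, 116, 110, 109, 110, 110, 110, 109, 109, 109, 109, 109, 109, 110]
0.17 210 191 [175, 174, 174, 174, 173, 175, 175, 175, 175, 174, 174, 174, 174, 171, 168, 167, 168, 162, 151, 144, 151, 163, 170, 172, 172, 171, 172, 171, 172, 173, 173, 173, 172]
0.194 218 184 [173, 173, 173, 173, 173, 173, 174, 175, 174, 174, 174, 174, 174, 175, 175, 174, 169, 159, 149, 145, 151, 163, 169, 172, 173, 173, 172, 173, 174, 174, 174, 174, 173]
```

Call:
{"method": "drive_tool", "body": {
  "steps": [
    [1, 0, 0, 0, 0],
    [1, 0, 0, 0, 0],
    [1, 0, 0, 0, 0],
    [1, 0, 0, 10, 0],
    [1, 0, 5, 20, 0],
    [1, 0, 30, 20, 0],
    [1, 0, 35, 10, 0],
    [1, 0, 35, 0, 0],
    [1, 0, 35, 0, 0],
    [1, 0, 20, 0, 0],
    [1, 0, 0, 0, 0],
    [1, 0, 0, 0, 0]
  ],
  "grip_force": 35
}}

```text
clock: 20.58
position: [0.4888, 0.1506, 0.3064]
ee_rot: [-2.336, -2.1, -0.001]
force: [0.4, -1.2, -1.4]
width: 0.171
gripper_force: 35.0
```

```bash
cat >> lev.py <<'E'
print('speed',abs(s['dq']).max(),s['width'],s['gripper_force'])
# rod mask: unsaturated grey pixels over wood, near predicted line
for th in(-10,-5,0,5,10,15):
    t=np.radians(th);u=np.array([-.105*np.cos(t),-.995*np.cos(t),-np.sin(t)])
    ds=np.linspace(.07,.19,60);o=[]
    for D in (S,T):
        sat=np.ptp(D['image'].astype(np.float32),axis=2)
        p=np.array([proj(D,P+d*u) for d in ds],np.float32); o.append(cv2.remap(sat,p[None,:,0],p[None,:,1],cv2.INTER_LINEAR).mean())
    print(th,'sat along line side/top',np.round(o,1))
E
python3 lev.py 12
```

```text
[0.48881876 0.15062848 0.30637351] [ 0.41337303 -1.20431483 -1.4376471 ]
0 [[265.5, 119.3], [253.8, 132.0], [241.6, 145.3], [235.5, 151.9]] top [286.1 222.5]
10 [[265.7, 122.5], [254.4, 137.2], [242.7, 152.4], [236.9, 159.9]] top [283. 223.]
20 [[266.4, 124.9], [255.7, 141.2], [244.9, 157.6], [239.7, 165.6]] top [277.4 223.1]
30 [[267.5, 126.6], [257.8, 143.8], [248.1, 160.9], [243.5, 169.1]] top [269.7 222.7]
45 [[269.8, 127.7], [262.0, 145.2], [254.4, 162.3], [250.9, 170.3]] top [255.  221.6]
0.07 119 249 [155, 155, 158, 162, 162, 161, 161, 163, 164, 164, 162, 161, 158, 155, 149, 138, 126, 116, 111, 113, 112, 108, 103, 101, 107, 121, 136, 149, 153, 154, 155, 155, 156]
0.12 132 237 [155, 153, 154, 154, 155, 154, 154, 155, 155, 155, 144, 138, 147, 154, 154, 148, 137, 123, 115, 117, 129, 141, 150, 153, 152, 151, 152, 154, 156, 156, 155, 153, 153]
0.17 145 225 [156, 155, 154, 154, 155, 154, 154, 156, 157, 156, 149, 132, 109, 90, 102, 125, 144, 153, 149, 137, 133, 141, 150, 154, 155, 154, 154, 154, 155, 157, 158, 157, 155]
0.194 152 219 [156, 157, 155, 154, 153, 155, 156, 156, 156, 156, 158, 158, 154, 142, 120, 98, 106, 127, 133, 127, 111, 92, 92, 114, 135, 148, 153, 154, 155, 157, 159, 158, 157]
speed 0.036626586929124905 0.17059484407152206 34.99975383281708
-10 sat along line side/top [88. 11.]
-5 sat along line side/top [105.   10.5]
0 sat along line side/top [37.8 10.6]
5 sat along line side/top [57.5 10.7]
10 sat along line side/top [90.4 10.6]
15 sat along line side/top [96.8 10.5]
```

Call:
{"method": "drive_tool", "body": {
  "steps": [
    [1, 0, 0, 0, 0],
    [1, 0, 0, 0, 0],
    [1, 0, 0, 0, 0],
    [1, 0, 0, 0, 0],
    [1, 0, 0, 0, 0],
    [1, 0, 0, 0, 0]
  ]
}}

```text
clock: 21.18
position: [0.489, 0.1491, 0.3057]
ee_rot: [2.34, 2.097, -0.0]
force: [0.8, 0.5, -1.0]
width: 0.169
gripper_force: 35.0
```

```bash
python3 lev.py 13 | tail -8; python3 -c "
from cell import arm; print(arm.sign_off())"
```

```text
0.194 153 219 [157, 156, 154, 153, 154, 156, 156, 155, 156, 158, 159, 157, 150, 132, 107, 93, 109, 121, 122, 111, 92, 83, 102, 129, 146, 152, 155, 155, 157, 159, 160, 158, 156]
speed 0.002365374657814535 0.1691465582185934 34.99972343444824
-10 sat along line side/top [88.8 12.2]
-5 sat along line side/top [105.4  11.2]
0 sat along line side/top [34.7 10.9]
5 sat along line side/top [63.4 10.9]
10 sat along line side/top [91.3 10.7]
15 sat along line side/top [97.1 10.5]
the job is handed in; nothing more can be done
None
```

The job is handed in at about 21 s, and no verdict came back: the tray went home to a hard stop (I did not re-check the bracket and gear in it afterwards), the rod went down the tube to its collar and was drawn out, and it is now held still, level within about 5° and roughly 0.32 m above the bench.

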